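Free and open the pizza oven's flue damper

ROBOT

A 6-joint arm with a two-finger parallel gripper is mounted at the origin on the work surface. World frame = base frame: x ahead of the robot, y to its left, z up, the work surface at z = 0. Lengths are in m, angles in rad, forces in N, time in s.
With the tool pointing down it reaches from about 0.325 to 0.75 m from the base axis. Payload 7.6 kg.
Tool frame: the origin (TCP) lies at the very end of the fingers, on their centre line; the grasp point (between the pads) lies arm.tcp_to_grasp behind it (arm.tcp_to_grasp is the distance from the TCP to the grasp point, in m); y points along the fingers, x is the direction in which the jaws open and shut, and the axes are right-handed (so a half turn about y gives the same grasp; the last joint's range is limited). The gripper opens to 85 mm and grips with 20 to 120 N. Pads are 22 mm wide; open, the fingers measure 114 mm over their backs; the gripper's body (76 mm by 85 mm) begins 54 mm behind the grasp point. The pads swing forward as they close: fully open they stand 13 mm farther back than shut.
Start: joints at [-1.287, 0.052, 1.401, -0, 1.689, -0.07], TCP at [0.182, -0.492, 0.231] pointing down, gripper open.
Joint ranges: [-2.9, 2.9], [-0.91, 2.17], [0.12, 2.37], [-1.06, 4.2], [0.26, 2.73], [-2.93, 2.93]. Speed limits (rad/s): [2.57, 2.57, 3.01, 3.14, 3.14, 3.14].

INTERFACE

Orientations are given as a rotation vector (axis times angle).
In Python, from rig import arm gives the robot as it stands. The module is installed in compiled form; this text tells all that it offers.
- The arm moves only by the tool move_arm, never from a script. Its arguments are lists of equal length, an entry for each row: "dp": the shift along the tool's x, y, z in mm, a list of three; "twist": the turn about the tool's y in rad. In form: {"dp": [[dx, dy, dz], ...], "twist": [twist, ...]}. A call has 1 to 12 rows; each row shifts and turns the commanded pose from where the row before left it, along the tool's axes as they then stand; what a row does not reach is not made up. A row lasts 1/10 s, in which the tool goes at most 50 mm and 8.59 degrees, less where a joint would pass 70% of its speed; a pose out of reach is approached as far as the arm can. A call is refused whole if a number of a shift passes 50 or a number of a turn 0.15, either way. A call with a gripper value outside its range is refused whole. "claw" is the opening, from -1 (shut) to 1 (fully open), set as the call begins (left out, the last holds). The fingers move at their own pace and stop on an object; "force" is the grip in N (left out, the last holds). Time passes only in rows, so rows that do not move let the fingers close. It gives the time, the measured TCP pose, the force and the opening at its end, in the units of the state.
- arm.state(): the state, without advancing time (a new reading comes with each control period).
- arm.camera(name): name is "scene" or "top" or "wrist"; returns (picture, depth): 384x512x3 uint8, red, green, blue; 384x512 float32, m along the optical axis (not along the pixel's ray), 0 where there is no reading.
- arm.camera_model(name): a dict with "camera_matrix" (3x3 intrinsics, pixels), "pose" (4x4, takes a point from camera to world coordinates). Camera axes: x right, y down, z forward; pixel columns grow to the right and rows downward; lengths in m; the calibration is good to about 2 mm. The wrist camera is an equidistant fisheye: a pixel r from the principal point sees the ray r / f radians off the axis. A picture is of the moment at which its call begins: read the wrist's pose just before it. camera_model takes no time and is no camera call; for the wrist camera it gives the pose at the moment of the call.
- arm.job_done(): hands the job in, once; it reports no verdict.
Trained networks look in the newest picture that a camera, given by its name, has taken for a name from the list of things; names that differ only in an ending like _2 or _b are one class to them, and where a whole thing is asked for, a point or a joint stands for the part that bears it (a point fixed in the world has none). Each returns a list of dicts, best first, with "p" (0 to 1); they miss things now and then, are a little off and sometimes report something else, mostly with a low value. They report only what shows in the picture. A call takes as long as a camera call. They do not tell look-alikes from the thing itself.
- arm.recognise(camera, query): "rect" ([left, top, width, height] in pixels, round what is visible of it).
The state is a dict: "clock": time; "joint_pos": joint angles; "joint_vel": joint speeds; "tau": joint torques, N m; "tcp_pos": TCP position; "orientation": TCP orientation; "wrist_force": force on the tool from outside, world axes, zero at the start; "moment": the same for the moment, N m; "finger_gap": finger opening in m.
Only numpy, scipy, OpenCV 4.12 (cv2) and the standard library are available. Lean on these libraries where they do the work, as an engineer would, in place of code of your own. Each camera call takes 0.05 s, during which the arm holds its last target. There are 200 camera calls.

TASK

Open the flue on top of the red pizza oven: push the steel locking pin back along its channel by its upright yellow-tipped lug, so it leaves the damper's bore, feeling for the side notch until the lug drops over sideways into it and stays parked there. Then slide the damper fully open by its black tab, and leave the spoon rest, canister and bowls where they are.

Things in the scene. Friction and masses are not known exactly. Their poses are not given: they have to be found in the camera images.
- oven: Red enamel pizza oven, fixed, 380 (x) x 460 (y) x 220 mm high, flat roof at z = 220 mm. Origin: centre of its underside on the worktop; -x is its front (mouth, igniter), z up; yaw varies. On the roof: a steel pin channel along y with the locking pin, the damper at its +y end, and the spoon rest. Coordinates below are in this oven frame.
- channel (a point): Point on the channel's axis: x = -50, y = -75, z = 232 mm (12 mm above the roof). Channel runs along y from -150 to +5; walls 24 mm high, faces 7 mm from the axis, near (-x) wall 6 mm, far wall 8 mm thick. End roofs, top 25 mm above oven roof, cover y -150..-115 and -28..+5; between is the lug's open slot (lug centre -111..-32). In it the lug leans 15 to 21 deg to -x, 3 to +x.
- notch_zone (a point): Middle of the stretch where the side notch may be: x = -60, y = -85 mm, top of the near wall (z = 244 mm). The near (-x) wall has one notch through its full height, 12.5 mm wide in y; its place is NOT reported and differs each time, centre between y = -96 and -74: feel for it. Only there can the lug fall to -x, about 95 deg from upright, knob on the roof; by itself it then stays.
- pin: Loose polished steel pin, 0.14 kg: rod 12 mm thick along its y, from 51 mm behind (-y) to 81 mm ahead (+y) of the origin; lug 8 mm thick along its z. Origin: rod axis at the lug's foot. Starts at y about -42 mm, lug leaning 10 to 20 deg to oven -x, +y end in the damper's bore. Slides and rolls easily (friction 0.25, no spring). Draw it to oven -y; clear of the bore beyond y = -67.
- pin_knob (a point): Centre of the pin's yellow knob (14 mm in diameter), 50 mm along the pin's z axis from its origin.
- damper (a joint): Slide of the steel damper plate (120 x 100 x 4 mm) along the oven's +x, in m: 0 shut, 0.075 fully open at its stop. About 2 N of friction; stays where left. A brass eye 24 mm high on its -y edge (y = +15 to +27 mm), with a 15 mm bore, is held by the pin until this is drawn.
- damper_tab (a point): Middle of the top edge of the damper's upright black tab: 44 mm wide (oven y), 4 mm thick (oven x), 38 mm tall, top 42.5 mm above the oven's roof. Shut, it is at x = -106, y = +77 mm in the oven's frame; it moves with the damper. Clear roof on its -x side (80 mm).
- spoon_rest: Loose round stainless spoon rest, 90 mm across, 14 mm high, with a 55 mm handle along its x; lies on the rear right of the oven's roof. Origin: centre of the dish's underside. Leave alone.
- canister: Frosted glass canister with wooden twist cap, 90 mm in diameter, 162 mm high. Origin: centre of its underside on the worktop. Leave alone.
- bowls: Two nested ceramic prep bowls, 170 mm across, 85 mm high. Origin: centre of the underside. Leave alone.
Things that resemble listed ones, but are neither listed nor needed, are in the scene too. What is shaped like the pin but green or orange is not meant.

How it is judged:
On the way, in this order (a step that is already met when the one before it is completed fails the run):
1. the pin is drawn clear of the damper's eye and its lug lies in the side notch, before the damper is opened (y of pin in the frame of oven below -0.067 m and angle between pin's own z axis and vertical above 1.3 rad and x of pin_knob in the frame of oven below -0.085 m and value of joint damper below 0.02 m), for 0.2 s.
2. the damper is slid fully open (value of joint damper above 0.068 m), for 0.2 s.
At the end, for the whole second after the job is handed in: The damper stands open (joint over 68 of 75 mm), the pin lies still in its channel (axis within 6 mm and 0.1 rad), drawn so far that it is clear of the damper's eye, and its lug lies over sideways (more than 1.3 rad from upright) in the side notch (value of joint damper above 0.068 m and y of pin in the frame of oven between -0.104 and -0.067 m and x of pin in the frame of oven between -0.056 and -0.044 m and z of pin in the frame of oven below 0.238 m and angle between the y axis of pin and the y axis of oven, either way round below 0.1 rad and angle between pin's own z axis and vertical above 1.3 rad and x of pin_knob in the frame of oven below -0.085 m and linear speed of pin below 0.02 m/s); the robot touches nothing.
It fails at once if the spoon rest is moved by more than 15 mm (distance of spoon_rest from where it was at the start of the episode above 0.015 m).
It fails at once if the canister is moved by more than 20 mm (distance of canister from where it was at the start of the episode above 0.02 m).
It fails at once if the bowls are moved by more than 20 mm (distance of bowls from where it was at the start of the episode above 0.02 m).
It also fails if it takes over 51 s, if anything falls off the work surface, if the arm or the gripper's body presses on something with over 40 N, if the wrist force passes 120 N, or if a joint passes its speed limit or range.

## Working session

There is one attempt and no reset: what is moved stays moved. The work goes in short steps, Python scripts to look and compute and a tool call to move; the robot and the scene stay as the last step left them, time stands still between calls to the robot, and variables do not carry over. Pictures are saved under pics/ and viewed, about 8 in all and at most 12, crops included, and the job is handed in when it is done.

Besides the shell and the picture viewer there is one more tool, called after ">>>" as name(argument=value, ...), one argument or row to a line, values as JSON. move_arm: Moves the arm, as the interface text tells. Its arguments: {"type":"object","properties":{"dp":{"type":"array"},"twist":{"type":"array"},"claw":{"type":"number"},"force":{"type":"number"}},"required":["dp","twist"]}

```bash
mkdir -p pics; cat > h.py <<'E'
import numpy as np,cv2
from rig import arm
from scipy.spatial.transform import Rotation as R
def pts(d,m):
    K=m['camera_matrix'];T=m['pose'];v,u=np.mgrid[:d.shape[0],:d.shape[1]]
    P=np.stack([(u-K[0][2])/K[0][0]*d,(v-K[1][2])/K[1][1]*d,d],-1)
    return P@np.array(T)[:3,:3].T+np.array(T)[:3,3]
def st():
    s=arm.state();Rm=R.from_rotvec(s['orientation']).as_matrix()
    return s,Rm
E
python3 - <<'E'
from h import *
s,Rm=st();print(s['clock'],s['tcp_pos'],Rm.round(3),s['finger_gap'],arm.tcp_to_grasp)
for c in('scene','top'):
    p,d=arm.camera(c);m=arm.camera_model(c);np.savez(c+'.npz',p=p,d=d,K=m['camera_matrix'],T=m['pose'])
    cv2.imwrite(f'pics/{c}0.png',p[...,::-1])
    print(c,np.array(m['pose'])[:3,3])
    for q in('oven','pin','pin_knob','damper_tab','spoon_rest','canister','bowls'):
        print(q,[(np.round(r['rect']),round(r['p'],2)) for r in arm.recognise(c,q)[:4]])
E
python3 - <<'E'
import cv2,numpy as np
cv2.imwrite('pics/both0.png',np.hstack([cv2.imread(f'pics/{c}0.png') for c in('scene','top')])[:,:])
E
```

```text
0.0 [ 0.18183323 -0.49218165  0.23045248] [[ 0.346 -0.     0.938]
 [-0.938  0.002  0.346]
 [-0.002 -1.     0.   ]] 0.08517157902672627 0.0187
scene [ 1.50566422 -0.02532206  0.87359662]
oven [(array([191., 157., 186., 140.]), 0.63)]
pin [(array([271., 161.,   7.,  13.]), 0.55), (array([176., 210.,  20.,  17.]), 0.49)]
pin_knob [(array([195., 181.,  13.,  12.]), 0.57), (array([177., 230.,  14.,  -4.]), 0.55), (array([270., 158.,   7.,  15.]), 0.47), (array([295., 162.,  37.,  37.]), 0.15)]
damper_tab [(array([294., 163.,  38.,  36.]), 0.68)]
spoon_rest [(array([207., 186.,  36.,  45.]), 0.66), (array([296., 161.,  34.,  36.]), 0.39)]
canister [(array([400., 188.,  34.,  58.]), 0.74)]
bowls [(array([ 90., 198.,  51.,  42.]), 0.77)]
top [ 0.39397463 -0.01665319  1.37802276]
oven [(array([132.,  93., 188., 176.]), 0.91)]
pin [(array([310., 263.,  27.,  39.]), 0.68), (array([319., 202.,  24.,  42.]), 0.67), (array([214., 187.,  47.,  15.]), 0.47)]
pin_knob [(array([312., 265.,  26.,  41.]), 0.55), (array([320., 201.,  23.,  40.]), 0.54)]
damper_tab [(array([177., 158.,  40.,  50.]), 0.88)]
spoon_rest [(array([273., 119.,  32.,  53.]), 0.98)]
canister [(array([ 62., 183.,  50.,  36.]), 0.59)]
bowls [(array([377., 185.,  56.,  55.]), 0.57)]
```

```bash
python3 - <<'E'
import cv2,numpy as np
a=cv2.imread('pics/scene0.png')[120:320,60:460];b=cv2.imread('pics/top0.png')[80:310,50:450]
a=cv2.resize(a,None,fx=1.5,fy=1.5);b=cv2.resize(b,(600,345))
a=a[:255]
cv2.imwrite('pics/v1.png',np.vstack([a,b]))
c=cv2.resize(cv2.imread('pics/top0.png')[90:275,130:330],None,fx=3.0,fy=3.0,interpolation=2)
cv2.imwrite('pics/v2.png',c)
E
```

```text
(no output)
```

View pics/v1.png

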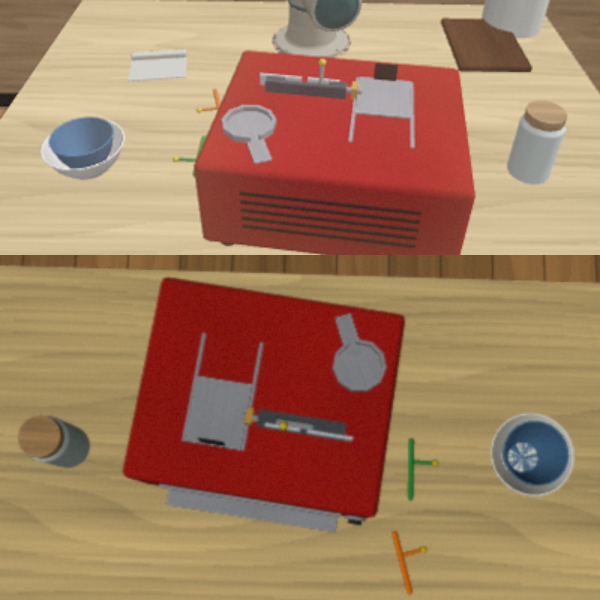

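View pics/v2.png

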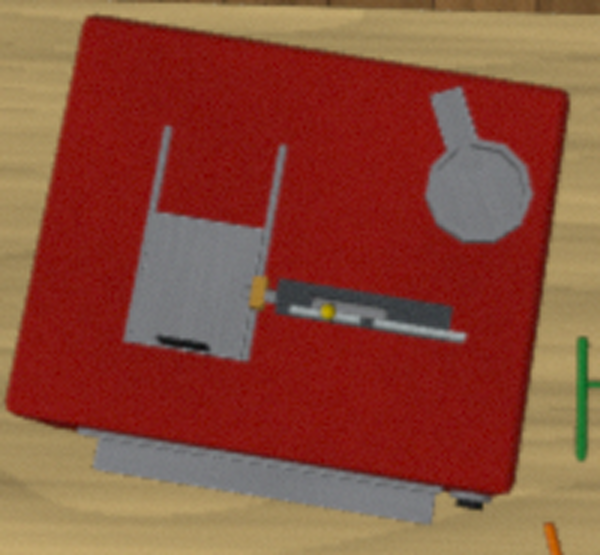

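The top crop shows the real pin on the roof, with its yellow knob at about pixel (239,194). The green and orange look-alikes lie on the worktop at about (325,220) and (320,283). Near (251,197) the near wall has a gap that may be the notch. Next I fit the oven frame.

```bash
cat >> h.py <<'E'
def load(c):
    z=np.load(c+'.npz');return z['p'],z['d'],dict(camera_matrix=z['K'],pose=z['T'])
E
python3 - <<'E'
from h import *
p,d,m=load('top');P=pts(d,m)
k=(d>0)&(abs(P[...,2]-.22)<.012)
n,l,s,_=cv2.connectedComponentsWithStats(k.astype(np.uint8));i=1+s[1:,4].argmax()
Q=P[l==i];print('roof z',np.median(Q[:,2]),len(Q))
r=cv2.minAreaRect((Q[:,:2]*1000).astype(np.float32));print(r,cv2.boxPoints(r))
# candidates yaw: oven x near world +x
a=np.deg2rad(r[2]);a=(a+np.pi/4)%(np.pi/2)-np.pi/4
c=np.array(r[0])/1000;print('c',c,'yaw',a)
rot=np.array([[np.cos(a),-np.sin(a)],[np.sin(a),np.cos(a)]])
np.savez('oven.npz',c=c,a=a)
O=P.copy();O[...,:2]=(P[...,:2]-c)@rot
hsv=cv2.cvtColor(p,cv2.COLOR_RGB2HSV)
def rep(n,mk):
    q=O[mk]*1000
    print(n,len(q),np.median(q,0).round(1),q.min(0).round(1),q.max(0).round(1))
roi=(abs(O[...,0])<.19)&(abs(O[...,1])<.23)&(O[...,2]>.2)
rep('yellow',roi&(abs(hsv[...,0].astype(int)-28)<6)&(hsv[...,1]>150))
rep('tab',roi&(hsv[...,2]<60)&(O[...,1]>.03))
rep('chan',roi&(hsv[...,1]<90)&(O[...,2]>.236)&(O[...,1]<.02))
# spoon
rep('grey',roi&(hsv[...,1]<60)&(O[...,0]>.02)&(O[...,1]<-.03))
# rectified ortho view at z=.244 from color
K=m['camera_matrix'];T=m['pose']
def ortho(p,K,T,z,x0,x1,y0,y1,sc):
    X,Y=np.meshgrid(np.arange(x1,x0,-1/sc),np.arange(y1,y0,-1/sc),indexing='ij')
    W=np.stack([X,Y],-1)/1000@rot.T+c
    W=np.concatenate([W,np.full(W.shape[:2]+(1,),z)],-1)
    C=(W-T[:3,3])@T[:3,:3]
    u=C[...,0]/C[...,2]*K[0,0]+K[0,2];v=C[...,1]/C[...,2]*K[1,1]+K[1,2]
    return cv2.remap(p,u.astype(np.float32),v.astype(np.float32),cv2.INTER_CUBIC)
ims=[]
for cam in('top','scene'):
    pp,dd,mm=load(cam);im=ortho(pp,mm['camera_matrix'],mm['pose'],.244,-85,-25,-160,40,4)
    for y in range(-160,41,20):
        cv2.line(im,(int((40-y)*4),0),(int((40-y)*4),8),(0,255,0),1)
    ims.append(im)
cv2.imwrite('pics/v3.png',np.vstack(ims)[...,::-1])
E
```

```text
roof z 0.2209319129152888 21930
((633.8251953125, 48.58940124511719), (459.7205505371094, 380.1490478515625), 82.24787902832031) [[ 414.48248 -153.53146]
 [ 791.1573  -204.80885]
 [ 853.1679   250.71027]
 [ 476.4931   301.98767]]
c [0.6338252 0.0485894] yaw -0.13530003496871235
yellow 18 [-64.1 -45.5 286.8] [-69.5 -50.4 279.2] [-59.7 -39.6 289.8]
tab 37 [-107.7   75.9  256.6] [-108.2   55.1  226.4] [-105.7   94.8  267.5]
chan 594 [-47.1 -84.8 243.8] [ -63.5 -200.7  236. ] [119.9  14.6 251.7]
grey 1109 [  83.  -150.9  225.6] [  27.1 -203.9  217.2] [ 168.5 -104.4  240.5]
```

View pics/v3.png

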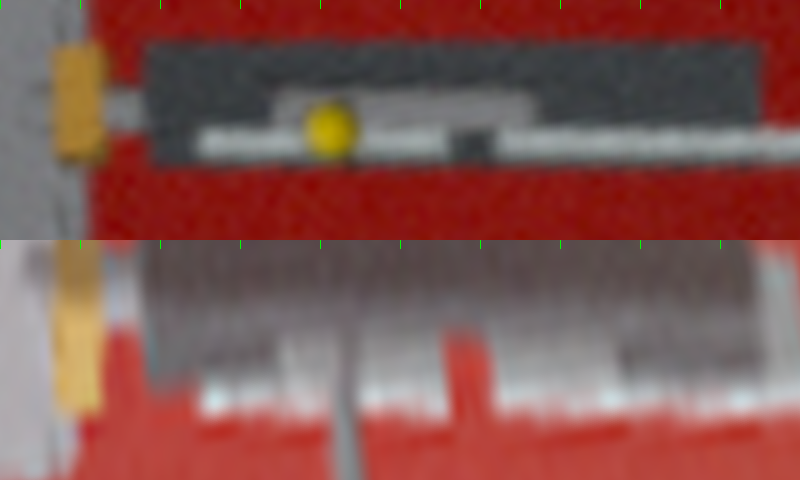

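```bash
cat >> h.py <<'E'
try:
    z=np.load('oven.npz');c=z['c'];a=float(z['a'])
    rot=np.array([[np.cos(a),-np.sin(a)],[np.sin(a),np.cos(a)]])
except Exception: pass
def ov():
    s,Rm=st();q=np.r_[(s['tcp_pos'][:2]-c)@rot,s['tcp_pos'][2]]*1000
    yaw=np.arctan2(Rm[1,0],Rm[0,0])
    e=(a-np.pi/2-yaw+np.pi)%(2*np.pi)-np.pi
    f=np.array(s['wrist_force']);f=np.r_[f[:2]@rot,f[2]]
    print('t',round(s['clock'],2),'tcp oven mm',q.round(1),'twist needed',round(-e,3),'gap',round(s['finger_gap']*1000,1),'F oven',f.round(2))
    return q
def to(x,y,z):
    q=ov();s,Rm=st();w=np.r_[rot@np.array([x,y])/1000+c,z/1000]
    print('to',(x,y,z),'dp now',(Rm.T@(w-s['tcp_pos'])*1000).round(1),'dp if aligned',-(y-q[1]),-(z-q[2]),x-q[0])
E
python3 -c "
from h import *
to(-63,-44,310)"
```

```text
t 0.8 tcp oven mm [-374.8 -597.1  231.3] twist needed 0.489 gap 85.0 F oven [-0.2   0.42 -0.56]
to (-63, -44, 310) dp now [-341.7  -78.7  535.1] dp if aligned -553.0896527106102 -78.67133811919979 311.77071286399445
```

>>> move_arm(
  dp=[
    [0,-45,0],
    [0,-45,0],
    [0,0,0],
    [0,0,0],
    [0,0,0],
    [0,0,0],
    [0,0,0],
  ],
  twist=[0,0,0.122,0.122,0.122,0.123,0],
  claw=-0.1,
)

```text
clock: 1.5
tcp_pos: [0.1819, -0.4925, 0.3213]
orientation: [-1.142, 1.309, -1.309]
wrist_force: [0.0, -0.7, -0.2]
finger_gap: 0.0385
```

>>> move_arm(
  dp=[
    [-42,0,24],
    [-42,0,24],
    [-42,0,24],
    [-42,0,24],
    [-42,0,24],
    [-42,0,24],
    [-42,0,24],
    [-42,0,24],
    [-42,0,24],
    [-42,0,24],
    [-42,0,24],
    [-42,0,24],
  ],
  twist=[0,0,0,0,0,0,0,0,0,0,0,0],
)

```text
clock: 2.7
tcp_pos: [0.5361, -0.03, 0.3215]
orientation: [-1.144, 1.305, -1.306]
wrist_force: [-0.1, -0.4, -0.2]
finger_gap: 0.0386
```

```bash
python3 -c "
from h import *
to(-63,-44,310)"
```

```text
t 2.7 tcp oven mm [-86.2 -91.  321.5] twist needed 0.004 gap 38.6 F oven [-0.01 -0.36 -0.24]
to (-63, -44, 310) dp now [-47.   11.5  23.4] dp if aligned -47.04306274624149 11.450107626097576 23.19713525725581
```

>>> move_arm(
  dp=[
    [-24,0,11],
    [-23,6,12],
    [0,5,0],
    [0,0,0],
  ],
  twist=[0,0,0,0],
)

```text
clock: 3.1
tcp_pos: [0.5641, 0.0116, 0.3091]
orientation: [-1.146, 1.307, -1.305]
wrist_force: [-0.3, -0.3, 0.6]
finger_gap: 0.0386
```

```bash
python3 - <<'E'
from h import *
ov()
ps=[]
for c_ in('wrist','scene','top'):
    p,d=arm.camera(c_)
    if c_=='scene': p=cv2.resize(p[140:240,180:330],(576,384))
    if c_=='top': continue
    ps.append(cv2.resize(p,(400,300)) if c_=='wrist' else cv2.resize(p,(450,300)))
cv2.imwrite('pics/v4.png',np.hstack([ps[0][:,:350],ps[1]])[...,::-1])
E
```

```text
t 3.1 tcp oven mm [-64.1 -46.  309.1] twist needed 0.003 gap 38.6 F oven [-0.24 -0.3   0.63]
```

View pics/v4.png

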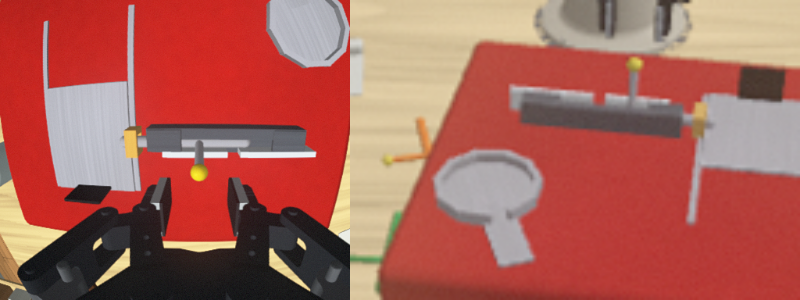

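Wrist view: the knob at (199,172) sits midway between the open fingers, and the near wall has a gap around (233,155). I descend astride the knob and close gently.

>>> move_arm(
  dp=[
    [0,15,0],
    [0,15,0],
    [0,12,0],
    [0,0,0],
  ],
  twist=[0,0,0,0],
)

```text
clock: 3.65
tcp_pos: [0.5636, 0.011, 0.2667]
orientation: [-1.144, 1.31, -1.307]
wrist_force: [-0.0, -0.7, 0.1]
finger_gap: 0.0384
```

>>> move_arm(
  dp=[
    [0,0,0],
    [0,0,0],
    [0,0,0],
    [0,0,0],
    [0,0,0],
  ],
  twist=[0,0,0,0,0],
  claw=-1,
  force=20,
)

```text
clock: 4.15
tcp_pos: [0.5646, 0.0114, 0.2694]
orientation: [-1.141, 1.307, -1.309]
wrist_force: [-1.1, -1.0, 4.7]
finger_gap: 0.0122
```

```bash
python3 -c "
from h import *
ov()"
```

```text
t 4.15 tcp oven mm [-63.6 -46.2 269.4] twist needed -0.0 gap 12.2 F oven [-0.94 -1.15  4.74]
```

>>> move_arm(
  dp=[
    [4,-1,0],
    [5,-1,0],
    [5,0,0],
    [5,0,0],
    [5,0,0],
    [0,0,0],
  ],
  twist=[0,0,0,0,0,0],
)

```text
clock: 4.75
tcp_pos: [0.561, -0.0131, 0.2701]
orientation: [-1.142, 1.309, -1.309]
wrist_force: [-0.2, -0.0, -0.7]
finger_gap: 0.0121
```

```bash
python3 -c "
from h import *
ov()"
```

```text
t 4.75 tcp oven mm [-63.8 -70.9 270.1] twist needed -0.001 gap 12.1 F oven [-0.16 -0.05 -0.73]
```

>>> move_arm(
  dp=[
    [0,0,-2],
    [0,0,-2],
    [0,0,0],
  ],
  twist=[0,0,0],
)

```text
clock: 5.05
tcp_pos: [0.5571, -0.0115, 0.2704]
orientation: [-1.142, 1.307, -1.308]
wrist_force: [1.6, 0.2, -0.4]
finger_gap: 0.012
```

```bash
python3 -c "
from h import *
ov()"
```

```text
t 5.05 tcp oven mm [-67.9 -69.9 270.4] twist needed 0.0 gap 12.0 F oven [ 1.59  0.46 -0.44]
```

>>> move_arm(
  dp=[
    [1.5,0,0],
    [1.5,0,0],
    [0,0,0],
  ],
  twist=[0,0,0],
)

```text
clock: 5.35
tcp_pos: [0.5567, -0.015, 0.2703]
orientation: [-1.142, 1.308, -1.309]
wrist_force: [1.1, -0.9, -0.8]
finger_gap: 0.0119
```

```bash
python3 -c "
from h import *
ov()"
```

```text
t 5.35 tcp oven mm [-67.8 -73.4 270.3] twist needed -0.0 gap 11.9 F oven [ 1.19 -0.77 -0.78]
```

>>> move_arm(
  dp=[
    [1.5,0,0],
    [1.5,0,0],
    [0,0,0],
  ],
  twist=[0,0,0],
)

```text
clock: 5.65
tcp_pos: [0.5563, -0.0178, 0.2702]
orientation: [-1.142, 1.308, -1.308]
wrist_force: [1.2, 0.3, -1.6]
finger_gap: 0.0117
```

```bash
python3 -c "
from h import *
ov()"
```

```text
t 5.65 tcp oven mm [-67.9 -76.3 270.2] twist needed -0.0 gap 11.7 F oven [ 1.18  0.5  -1.58]
```

>>> move_arm(
  dp=[
    [1,0,-2],
    [0,0.5,-3],
    [0,1,-3],
    [0,0,0],
  ],
  twist=[0,0,0,0],
)

```text
clock: 6.05
tcp_pos: [0.5479, -0.0175, 0.2685]
orientation: [-1.143, 1.308, -1.308]
wrist_force: [2.4, -0.3, -3.8]
finger_gap: 0.0115
```

```bash
python3 - <<'E'
from h import *
ov()
p,d=arm.camera('wrist');w=p[150:330,130:400]
p,d=arm.camera('scene');s=p[130:230,180:330]
cv2.imwrite('pics/v5.png',np.hstack([cv2.resize(w,(400,267)),cv2.resize(s,(400,267),interpolation=2)])[...,::-1])
E
```

```text
t 6.05 tcp oven mm [-76.2 -77.1 268.5] twist needed 0.0 gap 11.5 F oven [ 2.42  0.05 -3.76]
```

View pics/v5.png

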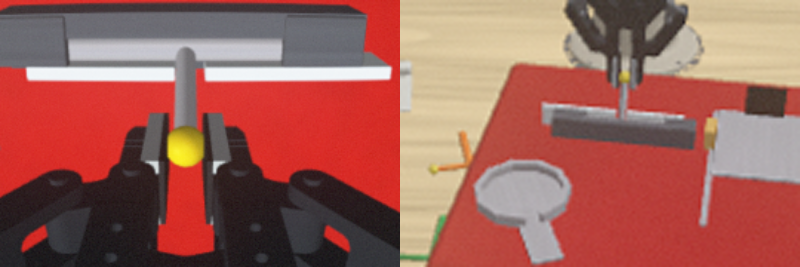

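>>> move_arm(
  dp=[
    [0,3,-4],
    [0,3,-4],
    [0,4,-4],
    [0,4,-4],
    [0,0,0],
  ],
  twist=[0,0,0,0,0],
)

```text
clock: 6.65
tcp_pos: [0.5317, -0.0152, 0.2545]
orientation: [-1.143, 1.309, -1.308]
wrist_force: [-0.2, -1.1, 1.6]
finger_gap: 0.0118
```

```bash
python3 - <<'E'
from h import *
ov()
p,d=arm.camera('wrist');w=p[150:330,130:400]
p,d=arm.camera('scene');s=p[130:230,180:330]
cv2.imwrite('pics/v6.png',np.hstack([cv2.resize(w,(400,267)),cv2.resize(s,(400,267),interpolation=2)])[...,::-1])
E
```

```text
t 6.65 tcp oven mm [-92.6 -77.  254.5] twist needed 0.0 gap 11.8 F oven [-0.03 -1.07  1.63]
```

View pics/v6.png

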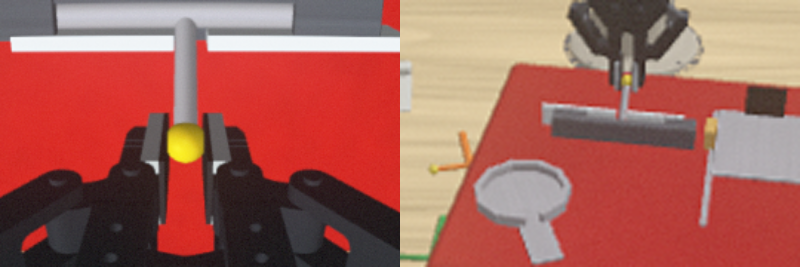

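>>> move_arm(
  dp=[
    [0,4,-4],
    [0,4,-3],
    [0,5,-3],
    [0,5,-2],
    [0,4,-1],
    [0,0,0],
  ],
  twist=[0,0,0,0,0,0],
)

```text
clock: 7.35
tcp_pos: [0.5191, -0.0136, 0.2319]
orientation: [-1.143, 1.309, -1.307]
wrist_force: [-0.8, -0.4, 0.5]
finger_gap: 0.0118
```

```bash
python3 -c "
from h import *
ov()"
```

```text
t 7.35 tcp oven mm [-105.3  -77.1  231.9] twist needed 0.0 gap 11.8 F oven [-0.76 -0.5   0.53]
```

>>> move_arm(
  dp=[
    [0,0,0],
    [0,0,0],
    [0,0,0],
  ],
  twist=[0,0,0],
  claw=-0.4,
)

```text
clock: 7.65
tcp_pos: [0.5197, -0.0136, 0.2329]
orientation: [-1.142, 1.308, -1.308]
wrist_force: [0.1, -0.3, 0.2]
finger_gap: 0.0256
```

>>> move_arm(
  dp=[
    [0,-20,0],
    [0,-30,0],
    [0,-30,-10],
    [0,0,0],
  ],
  twist=[0,0,0,0],
)

```text
clock: 8.05
tcp_pos: [0.5103, -0.0123, 0.3181]
orientation: [-1.136, 1.301, -1.312]
wrist_force: [0.5, -0.2, 0.3]
finger_gap: 0.0257
```

```bash
python3 - <<'E'
from h import *
ov()
p,d=arm.camera('wrist');w=p[100:330,80:430]
p,d=arm.camera('scene');s=p[130:230,180:330]
cv2.imwrite('pics/v7.png',np.hstack([cv2.resize(w,(400,267)),cv2.resize(s,(400,267),interpolation=2)])[...,::-1])
E
```

```text
t 8.05 tcp oven mm [-114.2  -77.   318.1] twist needed 0.0 gap 25.7 F oven [ 0.49 -0.17  0.31]
```

View pics/v7.png

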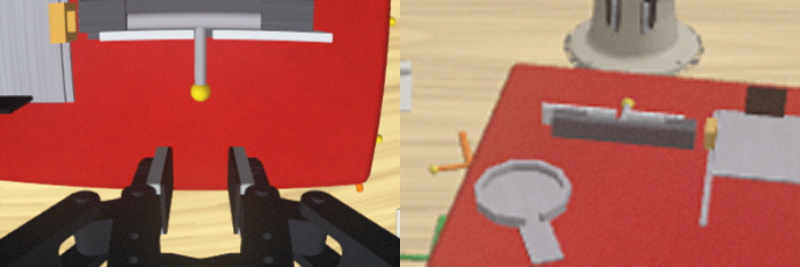

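The lug appears to lie flat through the notch, with the knob at about (200,92) in the wrist crop. I measure it before moving on.

```bash
cat > meas.py <<'E'
from h import *
ov()
m=arm.camera_model('wrist');p,d=arm.camera('wrist')
K=np.array(m['camera_matrix']);T=np.array(m['pose'])
hsv=cv2.cvtColor(p,cv2.COLOR_RGB2HSV)
v,u=np.mgrid[:384,:512];dx=(u-K[0,2])/K[0,0];dy=(v-K[1,2])/K[1,1];r=np.hypot(dx,dy)+1e-9
t=np.tan(np.minimum(r,1.5))
P=np.stack([dx/r*t*d,dy/r*t*d,d],-1)@T[:3,:3].T+T[:3,3]
O=P.copy();O[...,:2]=(P[...,:2]-c)@rot;O*=1000
roi=(d>0)&(abs(O[...,0])<180)&(abs(O[...,1])<210)&(abs(O[...,2]-240)<60)
def rep(n,k):
    q=O[k&roi];print(n,len(q),*(np.percentile(q,x,axis=0).round(1) for x in(2,50,98)) if len(q) else ())
rep('yellow knob',(abs(hsv[...,0].astype(int)-28)<6)&(hsv[...,1]>170)&(O[...,1]<0))
rep('tab',(hsv[...,2]<50)&(O[...,1]>40))
rep('roof',(hsv[...,1]>180)&(hsv[...,0]<5))
rep('eye',(abs(hsv[...,0].astype(int)-19)<4)&(hsv[...,1]>130)&(abs(O[...,1]-20)<20))
rep('plate',(hsv[...,1]<60)&(O[...,1]>35)&(O[...,0]>-110)&(hsv[...,2]>90))
rep('pin in gap',(hsv[...,1]<60)&(abs(O[...,0]+50)<5)&(O[...,1]<14)&(O[...,1]>5))
E
python3 meas.py
```

```text
t 8.15 tcp oven mm [-114.6  -77.   313.4] twist needed 0.0 gap 25.8 F oven [-0.09  0.59  0.28]
yellow knob 179 [-105.4  -84.   229.8] [-99.7 -78.5 232.8] [-95.6 -73.  234.9]
tab 596 [-105.9   52.1  230.3] [-103.6   69.3  251.4] [-102.9   92.2  263.3]
roof 74853 [-173.9 -203.7  218.8] [-70.5 -53.9 220.2] [ 58.6 184.5 221.6]
eye 790 [-61.9  11.8 223.2] [-49.3  15.6 243.6] [-37.   23.7 245.3]
plate 10845 [-103.3   36.5  222.7] [-45.4  77.2 225.6] [ 30.  128.7 227. ]
pin in gap 0
```

>>> move_arm(
  dp=[
    [-40,0,-9],
    [-40,0,-9],
    [-40,0,-9],
    [-34,0,-9],
    [0,0,0],
  ],
  twist=[0,0,0,0,0],
  claw=-1,
)

```text
clock: 8.7
tcp_pos: [0.4938, 0.1486, 0.3109]
orientation: [-1.147, 1.307, -1.303]
wrist_force: [-0.2, -0.0, -0.4]
finger_gap: -0.0001
```

```bash
python3 meas.py
```

```text
t 8.7 tcp oven mm [-152.3   80.2  310.9] twist needed 0.005 gap -0.1 F oven [-0.19 -0.07 -0.39]
yellow knob 156 [-105.9  -81.7  225.9] [-100.4  -75.1  231.8] [-95.7 -71.5 234.8]
tab 390 [-105.8   54.5  234.6] [-103.6   73.7  253.6] [-103.3   94.1  263.6]
roof 61594 [-176.4 -180.7  218.8] [-108.8   12.4  220.2] [ 18.7 204.3 221.6]
eye 800 [-62.8  12.9 223.7] [-49.8  20.5 243.9] [-36.8  24.6 245.8]
plate 17067 [-104.5   36.8  222.9] [-52.4  82.5 225.6] [  1.8 128.4 227.2]
pin in gap 0
```

The knob is at x≈-100, y≈-77, with its top at 235 mm, so it rests on the roof and step 1 is met. Next I descend in front of the tab and push.

>>> move_arm(
  dp=[
    [3,30,0],
    [0,25,0],
    [0,14,0],
    [0,0,6],
    [0,0,6],
    [0,0,6],
    [0,0,6],
    [0,0,6],
  ],
  twist=[0,0,0,0,0,0,0,0],
)

```text
clock: 9.55
tcp_pos: [0.5249, 0.138, 0.2445]
orientation: [-1.141, 1.307, -1.309]
wrist_force: [-0.3, 0.4, 0.2]
finger_gap: 0.0001
```

```bash
python3 -c "
from h import *
ov()"
```

```text
t 9.55 tcp oven mm [-120.    73.9  244.5] twist needed -0.0 gap 0.1 F oven [-0.36  0.32  0.2 ]
```

>>> move_arm(
  dp=[
    [0,0,7],
    [0,0,7],
    [0,0,7],
    [0,0,7],
    [0,0,7],
    [0,0,7],
    [0,0,7],
    [0,0,7],
    [0,0,7],
  ],
  twist=[0,0,0,0,0,0,0,0,0],
)

```text
clock: 10.45
tcp_pos: [0.587, 0.1296, 0.2437]
orientation: [-1.142, 1.308, -1.308]
wrist_force: [-1.5, 0.2, 2.1]
finger_gap: 0.0002
```

```bash
python3 meas.py
```

```text
t 10.45 tcp oven mm [-57.3  74.  243.7] twist needed 0.0 gap 0.2 F oven [-1.49 -0.05  2.11]
yellow knob 169 [-104.3  -81.2  225.8] [-98.8 -74.3 231.7] [-95.1 -71.  234.7]
tab 7321 [-71.4  42.5 220.6] [-44.   74.5 265.1] [-40.7 104.7 299.6]
roof 74146 [-142.8 -143.6  218.9] [ -3.7   6.6 220.2] [ 89.2 205.5 221.6]
eye 1694 [2.000e-01 1.280e+01 2.235e+02] [ 13.1  20.7 243.8] [ 25.7  24.7 245.5]
plate 35232 [-45.9  37.  222.8] [ 14.2  82.2 225.6] [ 70.2 128.6 227.1]
pin in gap 0
```

>>> move_arm(
  dp=[
    [0,0,5],
    [0,0,4],
    [0,0,2],
    [0,0,1.5],
    [0,0,0],
  ],
  twist=[0,0,0,0,0],
)

```text
clock: 11.0
tcp_pos: [0.5991, 0.1279, 0.2437]
orientation: [-1.142, 1.308, -1.308]
wrist_force: [-0.5, 0.2, -0.3]
finger_gap: 0.0
```

```bash
python3 meas.py
```

```text
t 11.0 tcp oven mm [-45.1  73.9 243.7] twist needed 0.0 gap 0.0 F oven [-0.52  0.08 -0.28]
yellow knob 160 [-103.6  -81.4  225.3] [-98.7 -74.2 231.9] [-95.3 -71.  234.4]
tab 7970 [-67.2  41.9 220.4] [-32.   74.5 262.8] [-28.6 105.4 299.5]
roof 73857 [-137.8 -147.9  218.9] [  8.9   5.  220.2] [101.4 205.4 221.6]
eye 1692 [ 12.4  13.  223.5] [ 25.2  20.7 243.9] [ 37.8  24.7 245.5]
plate 35268 [-33.8  37.  222.8] [ 26.3  82.1 225.6] [ 82.3 128.7 227.1]
pin in gap 0
```

>>> move_arm(
  dp=[
    [0,0,1],
    [0,0,1],
    [0,0,0],
  ],
  twist=[0,0,0],
)

```text
clock: 11.35
tcp_pos: [0.5997, 0.1279, 0.2439]
orientation: [-1.145, 1.31, -1.307]
wrist_force: [-8.0, 0.6, 1.9]
finger_gap: 0.0
```

>>> move_arm(
  dp=[
    [0,0,-10],
    [0,0,-20],
    [0,-30,0],
    [0,-40,0],
    [0,-20,0],
    [0,0,-40],
    [0,0,0],
  ],
  twist=[0,0,0,0,0,0,0],
)

```text
clock: 12.05
tcp_pos: [0.5292, 0.1377, 0.3338]
orientation: [-1.143, 1.308, -1.307]
wrist_force: [0.3, 0.2, -0.8]
finger_gap: 0.0005
```

```bash
python3 meas.py; python3 - <<'E'
from h import *
p,d=arm.camera('wrist')
q,d2=arm.camera('top')
P=pts(d2,arm.camera_model('top'))
cv2.imwrite('pics/v8.png',np.hstack([cv2.resize(p,(400,300)),cv2.resize(q[80:320,50:450],(400,300))])[...,::-1])
E
```

```text
t 12.05 tcp oven mm [-115.7   74.2  333.8] twist needed 0.001 gap 0.5 F oven [ 0.29  0.27 -0.78]
yellow knob 123 [-105.5  -82.2  227. ] [-99.9 -75.2 232.3] [-95.7 -71.4 234.8]
tab 415 [-71.9  45.1 219.9] [-46.8  71.4 221.8] [-29.5  92.5 263.3]
roof 68042 [-174.2 -196.4  218.8] [-81.8   8.7 220.3] [ 54.5 204.  221.7]
eye 647 [ 11.9  13.  223.4] [ 24.   20.  243.8] [ 38.1  24.6 245.5]
plate 10745 [-79.1  36.9 222.4] [  5.4  85.4 225.6] [ 47.6 129.1 227.2]
pin in gap 0
```

View pics/v8.png

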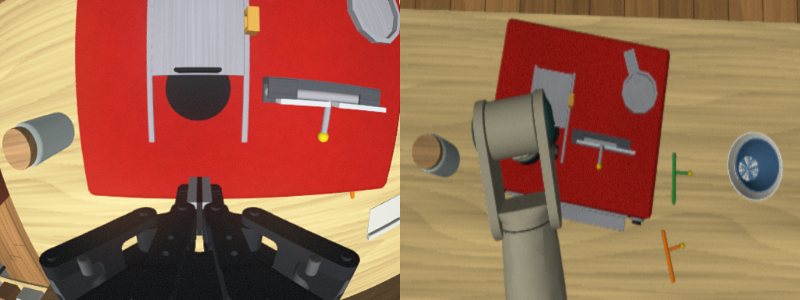

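The damper stands at its stop with the flue hole exposed at (198,90). The lug lies in the notch with its knob at (323,137). The arm touches nothing, and the spoon rest, canister and bowls haven't moved. I hand the job in.

```bash
python3 -c "
from rig import arm
print(arm.job_done())"
```

```text
the job is handed in; nothing more can be done
None
```

The flue is open and the job is handed in, at about 12 s on the clock. The system reports no verdict.

**What I did:** I held the knob gently between the fingers and drew the pin about 31 mm back. I then felt along the near wall until the lug entered the notch at y ≈ -77 mm, and laid it over to -x. With the fingers closed, I pushed the damper open by its tab.

**Last checks:**
- **Pin:** the knob is at x ≈ -100, y ≈ -76 mm, with its top at about 235 mm. That means it rests on the roof, and the pin is well clear of the bore (beyond -67). I took the pin's y from the knob and did not measure the rod separately.
- **Damper:** the brass eye moved about 75 mm, and I felt the stop at about 8 N.
- **Surroundings:** the arm is clear of everything. The spoon rest, canister and bowls look undisturbed in the last picture, though I did not measure their positions.

**Disagreements:** the oven frame from the top camera was 1–3 mm off the stated tab position, which is within the margins here. The finger gap on the 14 mm knob read about 12 mm, and the knob may have slipped slightly in the pads, with no visible harm.

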